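Hang a leaded panel by its snap hook

ROBOT

A 7-joint arm with a two-finger parallel gripper is mounted at the origin on the work surface. World frame = base frame: x ahead of the robot, y to its left, z up, the work surface at z = 0. Lengths are in m, angles in rad, forces in N, time in s.
With the tool pointing down it reaches from about 0.425 to 0.875 m from the base axis. Payload 4.7 kg.
Tool frame: the origin (TCP) lies midway between the tips of the shut fingers; the grasp point (between the pads) lies 19 mm behind it; z points along the fingers, y is the line along which they close (so a half turn about z gives the same grasp; the last joint's range is limited). The gripper opens to 85 mm and grips with 20 to 120 N. Pads are 22 mm wide; open, the fingers measure 114 mm over their backs; the gripper's body (76 mm by 85 mm) begins 54 mm behind the grasp point. The pads swing forward as they close: fully open they stand 13 mm farther back than shut.
Start: joints at [-1.193, 0.321, -0.07, 1.45, 0.023, 1.371, -0.057], TCP at [0.231, 0.607, 0.208] pointing down, gripper open.
Joint ranges: [-2.86, 2.86], [-0.3, 2.09], [-1.38, 1.24], [0.06, 2.45], [-1.56, 4.7], [0.09, 2.05], [-2.69, 2.69]. Speed limits (rad/s): [2.57, 2.57, 3.14, 3.14, 3.14, 3.14, 3.14].

INTERFACE

Orientations are given as a unit quaternion [x, y, z, w].
In Python, from station import r gives the robot as it stands. The module is installed in compiled form; this text tells all that it offers.
- The arm moves only by the tool play_rows, never from a script. Its argument "rows" is a list that holds one entry, the list of rows, each a list of 6 numbers: the shift along the tool's x, y, z in mm, then the turn, a rotation vector about the tool's x, y, z in degrees. In form: [[[tx, ty, tz, wx, wy, wz], ...]]. A call has 1 to 5 rows; each row is the pose to reach, as a shift and turn from the pose commanded when the call began, along the tool's axes at that moment; what a row does not reach only later rows make up. A row lasts 1/10 s, in which the tool goes at most 50 mm and 8.59 degrees, less where a joint would pass 70% of its speed; a pose out of reach is approached as far as the arm can. A call with a gripper value outside its range is refused whole. "fingers" is the closure in counts, from 0 (fully open) to 255 (shut), set as the call begins (left out, the last holds). The fingers move at their own pace and stop on an object; the grip force is fixed at half the most. Time passes only in rows, so rows that repeat a pose let the fingers close. It gives the time, the measured TCP pose, the force, the opening and the grip force at its end, in the units of the state.
- r.sense(): the state, without advancing time (a new reading comes with each control period).
- r.capture(name): name is "side" or "top" or "wrist"; returns the picture (384x512x3 uint8, red, green, blue); there is no depth.
- r.camera_params(name): a dict with "fx", "fy", "cx", "cy" (pixels), "dist" ([k1, k2, p1, p2, k3] as OpenCV has them; the pictures are not rectified), "extrinsics" (4x4, takes a point from camera to world coordinates). Camera axes: x right, y up, looking along -z (the intrinsics and any distortion apply to the point x, -y, -z); pixel columns grow to the right and rows downward; lengths in m; the calibration is good to about 2 mm. A picture is of the moment at which its call begins: read the wrist's pose just before it. camera_params takes no time and is no camera call; for the wrist camera it gives the pose at the moment of the call.
- r.finish_job(): hands the job in; it is judged then, once.
The state is a dict: "t": time; "joints": joint angles; "joint_vel": joint speeds; "effort": joint torques, N m; "tcp_pos": TCP position; "orientation": TCP orientation; "force": force on the tool from outside, world axes, zero at the start; "wrist_torque": the same for the moment, N m; "gripper_width": finger opening in m; "grip_force": force on a finger pad.
Only numpy, scipy, OpenCV 4.12 (cv2) and the standard library are available. Lean on these libraries where they do the work, as an engineer would, in place of code of your own. Each camera call takes 0.05 s, during which the arm holds its last target. There are 200 camera calls.

TASK

Take the framed leaded-glass panel out of its slotted wooden block and hang it on the ring of the steel hanging stand: press its snap hook down over the near side of the ring until the ring has pushed past the sprung gate and the gate has flicked shut beneath it. Press gently, only about as hard as the gate's spring asks, and never force the hook against the ring. Let go so that the panel hangs still from the ring, resting against the stand's rubber feet, and do not disturb the jars and the brush.

Things in the scene. Friction and masses are not known exactly. Their poses are not given: they have to be found in the camera images.
- carrier: Leaded-glass panel in an aluminium frame 170 mm wide (its y), 12 thick (x), 130 high (z), 0.26 to 0.40 kg, upright in a wooden block's slot 26 mm deep (its floor 12 mm above the table). A flat steel snap hook, 10 mm thick in y, rises from the middle of its top rail. Origin: centre of the underside; z up; x towards the side on which the hook's mouth lies. All hook numbers below are x, z in this frame, mm.
- hook_grip (a point): Middle of the hook's body plate (10 mm thick in y; x -19 to 6, z 130 to 190), the place to hold: x -6.5, z 162. The frame's top rail is 32 mm below it, the hook's highest point 30 mm above it. Panel axes.
- hook_bowl (a point): Where the centre of the ring's wire lies when the hook hangs on it: x 21.5, z 174.5, in the notch under the crown (25 degree slopes meeting at x 21.5, z 179). From hook_grip: 28 mm in x, 12.5 mm up.
- hook_nose (a point): Lower tip of the hook's nose: x 34.5, z 146.5 (nose x 31 to 38). The mouth opens downwards between body plate and nose, 25 mm wide. The ring's wire should go in with its centre at x 19 to 23.5, best 21.5; much nearer to the body plate or the nose it jams.
- gate_tip (a point): Free end of the hook's sprung wire gate (21 mm long, pivot at x 9, z 154 on the body plate, tip at the nose): at x 27.5, z 154 when shut; it swings only inwards, up to 18 mm higher, and springs back. The panel's weight alone only bends it part-way: it takes 6 to 11 N on the hook in all. The push falls off as it flicks shut, 2 to 6 mm before the wire meets the crown.
- stand: Fixed steel hanging stand: base plate 160 x 120 x 10 mm (110 mm of it in front of the post), post 14 mm thick, 280 tall, and on it a clamp with an eyebolt pointing to -x. The eyebolt's ring lies level: wire 8 mm, hole 28, centre 57 mm in front of the post. Origin: foot of the post; z up. The panel hangs on the -x side, its x axis along the stand's x, the nose in the ring's hole.
- stand_eye (a point): Mark fixed to the stand, 75 mm in front (-x) of the post axis, 226 mm above the table. The ring's front wire, over which the hook goes, has its centre at this x and y, but its clamp is set by hand: it lies anywhere from 25 mm below to 25 mm above the mark. That height is not measured; feel or see it. Stand axes.
- stand_feet (a point): Middle between the faces of two rubber feet, 16 mm across, at the ends of a cross bar on the stand's post (158 mm apart in y, 95 mm above the table, facing -x, 87 mm in front of the post axis). The hanging panel leans back, about 4 mm, until its frame rests on them. Stand axes.
- paint_jar_mid (a point): Middle of a lidded glass jar, 56 mm across, 58 mm high, to be left alone
- enamel_jar_mid (a point): Middle of a smaller lidded glass jar, 48 mm across, 50 mm high, to be left alone
- flux_brush: Brush about 170 mm long lying on the table, to be left alone; origin on its underside
Things that resemble listed ones, but are neither listed nor needed, are in the scene too. There is more than one size of the carrier; the job needs the middle-sized.

How it is judged:
On the way, in this order (a step that is already met when the one before it is completed fails the run):
1. the panel is lifted clear out of its slot (height (world z) of hook_grip above 0.215 m), for 0.2 s.
2. the ring has pushed the gate open (z of gate_tip in the frame of carrier above 0.162 m and contact force between carrier and stand above 2 N), for 0.05 s.
At the end, for the whole second after the job is handed in: The panel hangs still (under 40 mm/s) on the ring: gate shut (its tip less than 1.5 mm above its shut place), the hook's bowl within 8 mm in x, 12 mm in y and 28 mm in height of the mark at the ring's front edge, its weight on the stand (over 1.5 N), leaning less than 0.15 rad (z of gate_tip in the frame of carrier below 0.1555 m and x of hook_bowl in the frame of stand_eye between -0.008 and 0.008 m and y of hook_bowl in the frame of stand_eye between -0.012 and 0.012 m and z of hook_bowl in the frame of stand_eye between -0.028 and 0.028 m and contact force between carrier and stand above 1.5 N and angle between hook_grip's own z axis and vertical below 0.15 rad and linear speed of carrier below 0.04 m/s); the robot touches nothing.
It fails at once if the panel's hook is forced against the ring or stand with more than 25 N (contact force between carrier and stand above 25 N).
It fails at once if a jar or the brush is moved more than 15 mm (distance of any of paint_jar_mid, enamel_jar_mid, flux_brush from where it was at the start of the episode above 0.015 m).
It also fails if it takes over 64 s, if anything falls off the work surface, if the arm or the gripper's body presses on something with over 40 N, if the wrist force passes 120 N, or if a joint passes its speed limit or range.

## Working session

There is one attempt and no reset: what is moved stays moved. The work goes in short steps, Python scripts to look and compute and a tool call to move; the robot and the scene stay as the last step left them, time stands still between calls to the robot, and variables do not carry over. Pictures are saved under pics/ and viewed, at most 10 in all, crops included, and the job is handed in when it is done.

Besides the shell and the picture viewer there is one more tool, called after "Emit:" by a JSON object that holds its "name" and its "arguments", one argument or row to a line. play_rows: Moves the arm, as the interface text tells. Its arguments: {"type":"object","properties":{"rows":{"type":"array"},"fingers":{"type":"number"}},"required":["rows"]}

```bash
mkdir -p pics
cat > h.py <<'E'
import numpy as np, cv2
from station import r
from scipy.spatial.transform import Rotation as R
def snap(n,f):
    p=r.camera_params(n); im=r.capture(n); cv2.imwrite(f'pics/{f}.png',im[:,:,::-1]); np.save(f'pics/{f}.npy',np.array(p,dtype=object),allow_pickle=True); return im,p
def K(p): return np.array([[p['fx'],0,p['cx']],[0,p['fy'],p['cy']],[0,0,1.]]),np.array(p['dist'],float)
def load(f): return np.load(f'pics/{f}.npy',allow_pickle=True).item()
def ray(p,uv):
    k,d=K(p); x,y=cv2.undistortPoints(np.array([[uv]],float),k,d)[0,0]
    T=np.array(p['extrinsics']); return T[:3,3],T[:3,:3]@np.array([x,-y,-1.])
def onz(p,uv,z):
    o,v=ray(p,uv); return o+v*(z-o[2])/v[2]
def tri(*pu):
    A=np.zeros((3,3));b=np.zeros(3)
    for p,uv in pu:
        o,v=ray(p,uv);v=v/np.linalg.norm(v);M=np.eye(3)-np.outer(v,v);A+=M;b+=M@o
    return np.linalg.solve(A,b)
def proj(p,X):
    k,d=K(p);T=np.array(p['extrinsics']);c=(np.atleast_2d(X)-T[:3,3])@T[:3,:3]
    c=c*[1,-1,-1]; return cv2.projectPoints(c,np.zeros(3),np.zeros(3),k,d)[0][:,0]
E
python3 - <<'E'
from h import *
a,p=snap('side','s0');b,q=snap('top','t0')
for x in(p,q): print(np.round(x['extrinsics'],3).tolist(),x['fx'],x['dist'])
s=r.sense();print(s)
E
```

```text
[[0.756, 0.35, -0.554, -0.157], [-0.655, 0.392, -0.646, -0.92], [-0.009, 0.851, 0.526, 0.885], [0.0, 0.0, 0.0, 1.0]] 426.5136814925967 [0.00083523 0.         0.         0.         0.        ]
[[0.026, 0.978, -0.205, 0.349], [-1.0, 0.026, -0.001, -0.017], [0.005, 0.205, 0.979, 1.39], [0.0, 0.0, 0.0, 1.0]] 399.05631121125884 [-0.13037498  0.          0.          0.          0.        ]
{'t': 0.1, 'joints': array([-1.19290047,  0.32173831, -0.0700377 ,  1.45153028,  0.02262004,
        1.37079939, -0.05691159]), 'joint_vel': array([ 4.90685398e-04, -1.01981959e-03,  1.56750247e-04, -1.04766323e-03,
       -9.62373029e-04,  7.78646988e-04,  4.97159736e-06]), 'effort': array([-1.04085339e-03, -4.94872570e+01, -3.84395448e-01, -3.15209770e+01,
        1.30318792e-02,  7.35272595e-03,  3.51497647e-05]), 'tcp_pos': array([0.23118599, 0.60695374, 0.20735081]), 'orientation': array([ 1.80908675e-01,  9.83499536e-01, -8.40124852e-04, -9.00955405e-05]), 'force': array([-0.03792197, -0.18141909, -0.4527084 ]), 'wrist_torque': array([0.02758134, 0.01465059, 0.0485779 ]), 'grip_force': 0.0, 'gripper_width': 0.08501653905290166}
```

View pics/s0.png

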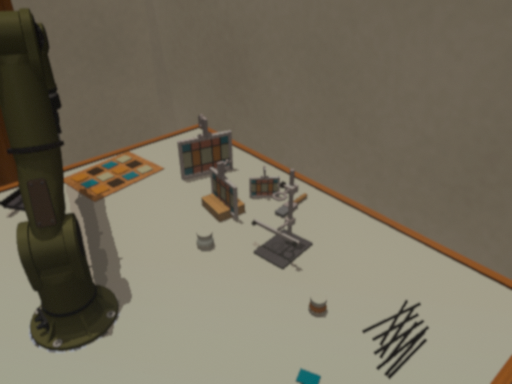

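View pics/t0.png

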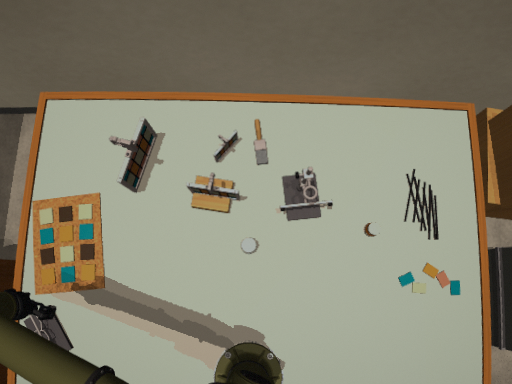

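Run:
```python
import cv2,numpy as np
t=cv2.imread('pics/t0.png');s=cv2.imread('pics/s0.png')
cv2.imwrite('pics/tc.png',cv2.resize(t[155:230,180:340],None,fx=5,fy=5,interpolation=cv2.INTER_CUBIC))
cv2.imwrite('pics/sc.png',cv2.resize(s[150:270,190:325],None,fx=5,fy=5,interpolation=cv2.INTER_CUBIC))
```

```text
(no output)
```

View pics/tc.png

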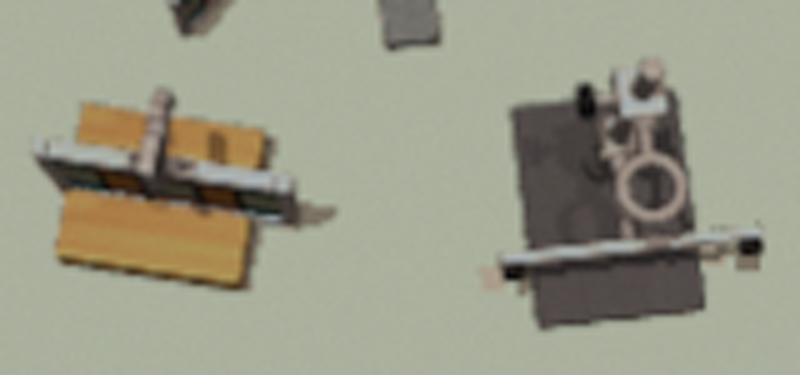

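View pics/sc.png

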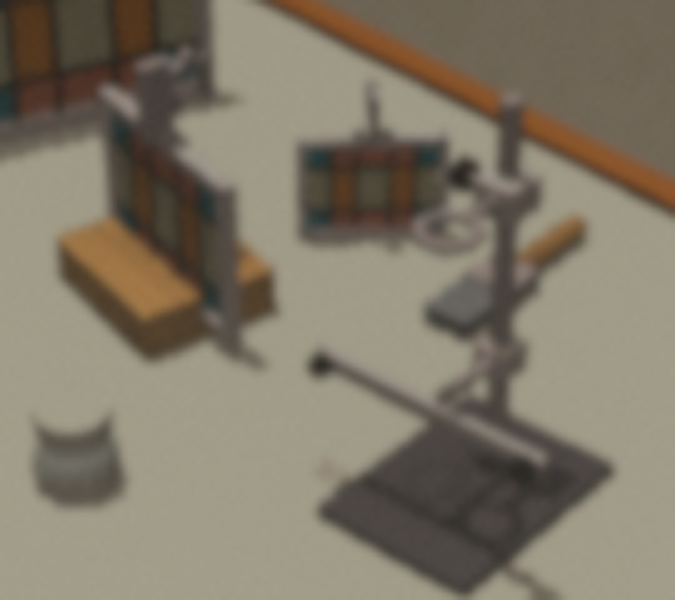

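Run:
```python
from h import *
t=load('t0');s=load('s0')
T=lambda u,v:(t,((u+.5)/5-.5+180,(v+.5)/5-.5+155))
S=lambda u,v:(s,((u+.5)/5-.5+190,(v+.5)/5-.5+150))
f=lambda n,x:print(n,np.round(x*1000,1))
f('ring',tri(T(651,187),S(450,229)))
f('footL',tri(T(512,268),S(320,362)));f('footR',tri(T(748,243),S(527,465)))
f('railL',tri(T(38,148),S(105,92)));f('railR',tri(T(290,188),S(230,185)))
for c in[(515,108),(541,325),(703,306),(680,90)]: f('base',onz(*T(*c),.01))
f('post',tri(T(650,75),S(512,97)))
for a in [(38,148),(290,188)]: f('rail z142',onz(*T(*a),.142))
f('noseEnd z.2',onz(*T(163,97),.2)); f('bodyEnd z.2',onz(*T(150,170),.2))
for c in[(80,103),(268,130),(243,287),(55,262)]: f('blk',onz(*T(*c),.04))
```

```text
ring [ 586.7 -172.7  216.8]
footL [553.3 -96.3  96.2]
footR [ 575.4 -253.3   95.8]
railL [615.5 212.1 140.5]
railR [595.5  47.4 143.5]
base [ 683.  -102.8   10. ]
base [ 528.2 -123.1   10. ]
base [ 544.4 -236.5   10. ]
base [ 699.6 -220.8   10. ]
post [ 640.6 -164.6  281.2]
rail z142 [616.5 211.1 142. ]
rail z142 [594.7  48.1 142. ]
noseEnd z.2 [638.1 125.3 200. ]
bodyEnd z.2 [592.1 130.9 200. ]
blk [671.2 202.3  40. ]
blk [655.4  70.2  40. ]
blk [545.   83.1  40. ]
blk [558.7 213.1  40. ]
```

```bash
cat >> h.py <<'E'
def goto(x,y,z,yaw):
    "TCP mm, tool y axis = world y turned by yaw deg, tool down; prints row from here"
    s=r.sense();q=R.from_quat(s['orientation'])
    g=R.from_euler('z',yaw,degrees=True)*R.from_quat([0,1,0,0])
    d=q.inv().apply(np.array([x,y,z])-s['tcp_pos']*1000); w=(q.inv()*g).as_rotvec(degrees=True)
    print('row',np.round(d,1),np.round(w,2),'t',round(s['t'],2),'tcp',np.round(s['tcp_pos']*1000,1),'F',np.round(s['force'],1),'w',round(s['gripper_width']*1000,1))
E
python3 - <<'E'
from h import *
goto(599,130,290,-7.3)
p=r.camera_params('wrist');s=r.sense()
print(R.from_quat(s['orientation']).inv().apply(np.array(p['extrinsics'])[:3,3]-s['tcp_pos']), p['fx'],p['dist'])
E
```

```text
row [-513.5 -315.   -82.1] [ -0.1   -0.   -13.55] t 0.1 tcp [231.2 607.  207.4] F [-0.  -0.2 -0.5] w 85.0
[ 0.06771402  0.00053772 -0.16533684] 323.75505465518467 [-0.05376588  0.          0.          0.          0.        ]
```

Emit:
{"name": "play_rows", "arguments": {
  "rows": [
    [[-20,-12,-40,0,0,-3],[-60,-37,-75,0,0,-6],[-103,-63,-82,0,0,-9],[-145,-89,-82,0,0,-12],[-188,-115,-82,0,0,-13.5]]
  ],
  "fingers": 0
}}

```text
t: 0.6
tcp_pos: [0.3621, 0.4379, 0.2907]
orientation: [0.063, 0.998, 0.0, 0.0]
force: [-0.0, 0.6, -0.4]
gripper_width: 0.0853
grip_force: 0.0
```

```bash
python3 -c "
from h import *
goto(599,130,280,-7.3)"
```

```text
row [-273.7 -275.7   10.7] [0.05 0.03 0.08] t 0.6 tcp [362.1 437.9 290.7] F [-0.   0.6 -0.4] w 85.3
```

Emit:
{"name": "play_rows", "arguments": {
  "rows": [
    [[-35,-35,2,0,0,0],[-70,-70,5,0,0,0],[-105,-105,8,0,0,0],[-140,-140,10,0,0,0],[-175,-175,10,0,0,0]]
  ]
}}

```text
t: 1.1
tcp_pos: [0.5129, 0.2415, 0.2797]
orientation: [0.064, 0.998, -0.0, -0.0]
force: [1.0, 0.9, -0.4]
gripper_width: 0.0851
grip_force: 0.0
```

Emit:
{"name": "play_rows", "arguments": {
  "rows": [
    [[-35,-35,0,0,0,0],[-70,-70,0,0,0,0],[-98,-98,0,0,0,0],[-98,-100,0,0,0,0],[-98,-100,0,0,0,0]]
  ]
}}

```text
t: 1.6
tcp_pos: [0.5968, 0.1305, 0.2796]
orientation: [0.065, 0.998, -0.0, -0.001]
force: [-0.4, 0.8, 0.5]
gripper_width: 0.0853
grip_force: 0.0
```

```bash
python3 -c "
from h import *
goto(599,130,155,-7.3)
im,p=snap('wrist','w1')
cv2.imwrite('pics/w1b.png',cv2.resize(im[:,:,::-1],(800,600),interpolation=cv2.INTER_CUBIC))
def P(x,y,z):
    a=np.radians(-7.3);return np.array([605.5+x*np.cos(a)-y*np.sin(a),130+x*np.sin(a)+y*np.cos(a),12+z])/1000
for n,c in dict(railL=(0,85,130),railR=(0,-85,130),bodyend=(-19,0,190),nose=(38,0,188)).items(): print(n,proj(p,P(*c))*800/512)
"
```

```text
row [-2.400e+00 -1.000e-01  1.246e+02] [-0.03 -0.07 -0.21] t 1.6 tcp [596.8 130.5 279.6] F [-0.4  0.8  0.5] w 85.3
railL [[530.56929257 285.25192237]]
railR [[256.34336072 285.97472499]]
bodyend [[393.22406554 277.79426825]]
nose [[393.54949611 382.23652361]]
```

View pics/w1b.png

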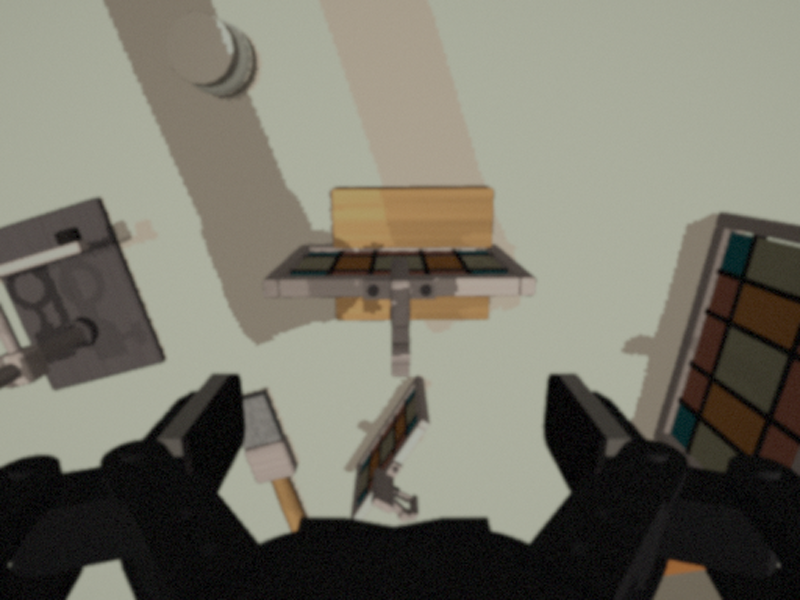

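Emit:
{"name": "play_rows", "arguments": {
  "rows": [
    [[-3,3,25,0,0,-0.2],[-3,3,60,0,0,-0.2],[-3,3,95,0,0,-0.2],[-3,3,118,0,0,-0.2],[-3,3,124,0,0,-0.2]]
  ]
}}

```text
t: 2.15
tcp_pos: [0.597, 0.1366, 0.153]
orientation: [0.06, 0.998, -0.0, -0.003]
force: [-0.9, -0.7, -0.0]
gripper_width: 0.0854
grip_force: 0.0
```

Emit:
{"name": "play_rows", "arguments": {
  "rows": [
    [[0,0,0,0,0,0],[0,0,0,0,0,0],[0,0,0,0,0,0],[0,0,0,0,0,0],[0,0,0,0,0,0]]
  ],
  "fingers": 255
}}

```text
t: 2.65
tcp_pos: [0.6006, 0.1344, 0.1572]
orientation: [0.062, 0.998, 0.0, 0.001]
force: [-0.6, -0.5, 0.9]
gripper_width: 0.0123
grip_force: 2.1
```

Emit:
{"name": "play_rows", "arguments": {
  "rows": [
    [[0,0,0,0,0,0],[0,0,0,0,0,0],[0,0,0,0,0,0],[0,0,0,0,0,0],[0,0,0,0,0,0]]
  ]
}}

```text
t: 3.15
tcp_pos: [0.6005, 0.1344, 0.1568]
orientation: [0.062, 0.998, 0.0, 0.0]
force: [-0.1, -0.9, 4.3]
gripper_width: 0.0086
grip_force: 61.5
```

```bash
python3 -c "
from h import *
goto(600,133.5,155,-7.3)"
```

```text
row [ 0.3 -1.   1.8] [0.03 0.05 0.15] t 3.15 tcp [600.5 134.4 156.8] F [-0.1 -0.9  4.3] w 8.6
```

Emit:
{"name": "play_rows", "arguments": {
  "rows": [
    [[0,0,-8,0,0,0],[0,0,-25,0,0,0],[0,0,-50,0,0,0],[0,0,-80,0,0,0],[0,0,-110,0,0,0]]
  ]
}}

```text
t: 3.65
tcp_pos: [0.599, 0.1342, 0.2658]
orientation: [0.062, 0.998, -0.001, -0.002]
force: [0.2, 0.1, -3.2]
gripper_width: 0.0088
grip_force: 60.2
```

Emit:
{"name": "play_rows", "arguments": {
  "rows": [
    [[0,0,-8,0,0,0],[0,0,-10,0,0,0],[0,0,-10,0,0,0],[0,0,-10,0,0,0]]
  ]
}}

```text
t: 4.05
tcp_pos: [0.5991, 0.1343, 0.274]
orientation: [0.062, 0.998, -0.001, -0.002]
force: [-0.4, -0.2, -3.3]
gripper_width: 0.0085
grip_force: 60.3
```

```bash
python3 -c "
from h import *
goto(530,-130,278,7.3)"
```

```text
row [  35.7 -270.8   -3.5] [ -0.06  -0.21 -14.44] t 4.05 tcp [599.1 134.3 274. ] F [-0.4 -0.2 -3.3] w 8.5
```

Emit:
{"name": "play_rows", "arguments": {
  "rows": [
    [[2,-20,0,0,0,-1],[6,-60,-2,0,0,-4],[10,-105,-4,0,0,-7],[14,-150,-4,0,0,-10],[18,-192,-4,0,0,-13]]
  ]
}}

```text
t: 4.55
tcp_pos: [0.557, -0.056, 0.2789]
orientation: [-0.052, 0.999, -0.0, -0.001]
force: [0.6, -0.6, -3.4]
gripper_width: 0.0087
grip_force: 60.3
```

```bash
python3 -c "
from h import *
goto(530,-177,278,7.3)"
```

```text
row [  39.4 -117.5    1. ] [-0.01 -0.12 -1.35] t 4.55 tcp [557.  -56.  278.9] F [ 0.6 -0.6 -3.4] w 8.7
```

Emit:
{"name": "play_rows", "arguments": {
  "rows": [
    [[13,-40,0,0,0,-0.5],[27,-80,0,0,0,-1],[36,-108,0,0,0,-1.3],[39,-117,0,0,0,-1.3],[39,-117,0,0,0,-1.3]]
  ]
}}

```text
t: 5.05
tcp_pos: [0.5304, -0.1761, 0.2793]
orientation: [-0.06, 0.998, 0.0, -0.001]
force: [-0.2, 0.3, -2.6]
gripper_width: 0.0087
grip_force: 59.9
```

```bash
python3 -c "
from h import *
goto(530,-177,278,7.3)
im,p=snap('wrist','w2')
cv2.imwrite('pics/w2b.png',cv2.resize(im[:,:,::-1],(800,600),interpolation=cv2.INTER_CUBIC))
s=r.sense();print(s['orientation'])
"
```

```text
row [ 0.5 -0.9  1.3] [ 0.01 -0.1  -0.37] t 5.05 tcp [ 530.4 -176.1  279.3] F [-0.2  0.3 -2.6] w 8.7
[-6.20665779e-02  9.98071607e-01  6.35310705e-04 -6.35267010e-04]
```

View pics/w2b.png

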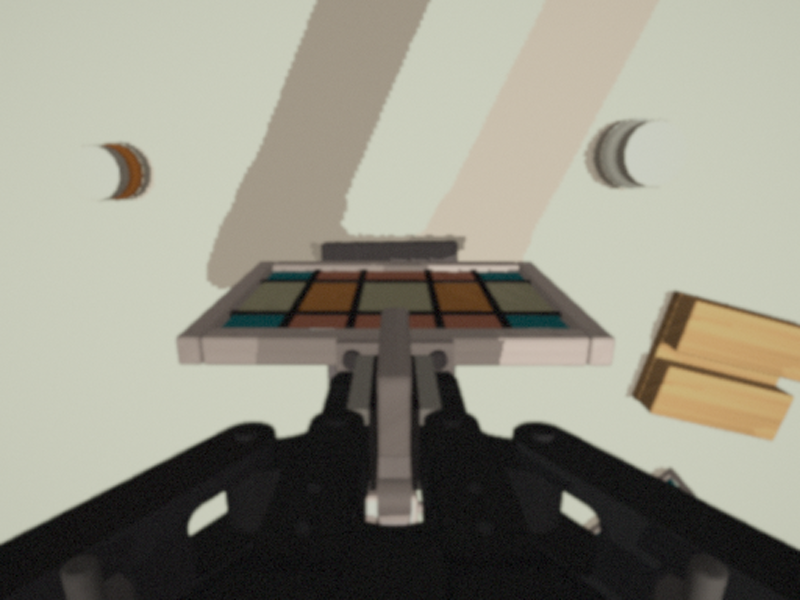

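Emit:
{"name": "play_rows", "arguments": {
  "rows": [
    [[0,25,0,0,0,-0.3],[0,60,0,0,0,-0.3],[0,100,0,0,0,-0.3],[0,135,0,0,0,-0.3],[-20,145,0,0,0,-0.3]]
  ]
}}

```text
t: 5.6
tcp_pos: [0.5315, -0.0198, 0.2801]
orientation: [-0.07, 0.998, 0.002, -0.001]
force: [-0.8, 0.5, -2.8]
gripper_width: 0.009
grip_force: 59.8
```

Emit:
{"name": "play_rows", "arguments": {
  "rows": [
    [[-20,0,0,0,0,0],[-35,0,0,0,0,0],[-35,0,0,0,0,0],[-35,0,0,0,0,0]]
  ]
}}

```text
t: 6.0
tcp_pos: [0.5675, -0.0215, 0.2794]
orientation: [-0.066, 0.998, 0.0, -0.001]
force: [-0.8, 0.2, -3.6]
gripper_width: 0.0087
grip_force: 59.8
```

```bash
python3 -c "
from h import *
p=load('w2');
s=r.sense()
q0=R.from_quat([-6.20665779e-02,9.98071607e-01,6.35310705e-04,-6.35267010e-04]);t0=np.array([.5304,-.1761,.2793])
for uv in[(180,362),(611,362),(181,338),(608,338)]:
    uv=((uv[0]+.5)*.64-.5,(uv[1]+.5)*.64-.5)
    X=onz(p,uv,t0[2]-.0148); print(np.round(q0.inv().apply(X-t0)*1000,1))
goto(530,-177,278,7.3)
im,p=snap('wrist','w3')
cv2.imwrite('pics/w3b.png',cv2.resize(im[:,:,::-1],(800,600),interpolation=cv2.INTER_CUBIC))
"
```

```text
[ -8.2 -81.8  14.7]
[-8.6 85.1 14.9]
[  1.7 -80.2  14.7]
[ 1.3 82.8 14.9]
row [  57.8 -149.2    1.5] [ 0.03 -0.12  0.31] t 6.0 tcp [567.5 -21.5 279.4] F [-0.8  0.2 -3.6] w 8.7
```

View pics/w3b.png

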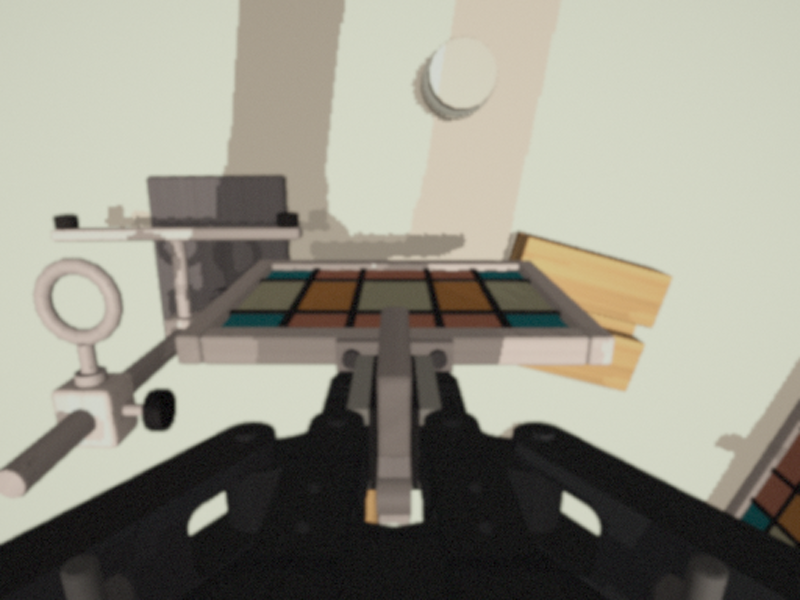

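```bash
python3 -c "
from h import *
p=load('w3');t=load('t0');s0=load('s0');s=r.sense();q=R.from_quat(s['orientation']);tp=s['tcp_pos']
c=lambda u,v:((u+.5)*.64-.5,(v+.5)*.64-.5)
T=lambda u,v:(t,((u+.5)/5-.5+180,(v+.5)/5-.5+155))
S=lambda u,v:(s0,((u+.5)/5-.5+190,(v+.5)/5-.5+150))
tool=lambda X:np.round(q.inv().apply(X-tp)*1000,1)
r3=[tri((p,c(78.5,301)),T(651,187),S(450,229)),tri((p,c(78.5,301)),S(450,229)),tri((p,c(78.5,301)),T(651,187))]
for x in r3: print('ring',np.round(x*1000,1),tool(x))
for z in(.207,.217,.227):
    o=onz(p,c(78.5,301),z); print(z,np.round(o*1000,1),tool(o), end=' ')
    a=np.linspace(0,2*np.pi,200); pts=[]
    for b in np.linspace(0,2*np.pi,24): pts.append(np.c_[(.018+.004*np.cos(b))*np.cos(a),(.018+.004*np.cos(b))*np.sin(a),.004*np.sin(b)+0*a]+o)
    P=proj(p,np.vstack(pts))/.64; print(P.min(0),P.max(0))
for nm,u in dict(fL=(288,219),fR=(65,221)).items(): o=onz(p,c(*u),.095+.008); print(nm,np.round(o*1000,1))
k,d=K(p)
obj=np.array([[6,-85,130],[6,85,130],[-6,-85,130],[-6,85,130],[-6,-85,0],[-6,85,0]])/1e3
img=np.array([c(180,362),c(612,362),c(182,337),c(608,337),c(262,262),c(531,262)])
ok,rv,tv=cv2.solvePnP(obj,img,k,d); E=np.array(p['extrinsics'])@np.diag([1,-1,-1,1]);M=np.eye(4);M[:3,:3]=cv2.Rodrigues(rv)[0];M[:3,3]=tv[:,0]
W=E@M; print('res',(cv2.projectPoints(obj,rv,tv,k,d)[0][:,0]-img).round(1).tolist())
X=lambda *a:W[:3,:3]@(np.array(a)/1e3)+W[:3,3]
print('panel euler',R.from_matrix(W[:3,:3]).as_euler('zyx',degrees=True),'tool yaw',R.from_matrix(q.as_matrix()).as_euler('zyx',degrees=True))
for a in[(0,0,0),(-6.5,0,162),(21.5,0,174.5)]: print(a,np.round(X(*a)*1000,1),tool(X(*a)))
"
```

```text
ring [ 586.5 -172.2  215.8] [   0.6 -151.3   63.8]
ring [ 586.5 -171.9  215.8] [   0.6 -151.1   63.9]
ring [ 586.9 -173.2  212.3] [   0.3 -152.4   67.4]
0.207 [ 588.5 -176.5  207. ] [  -0.8 -155.9   72.7] [ 34.1730931  257.24601822] [122.12232207 342.63146955]
0.217 [ 584.8 -170.4  217. ] [   2.1 -149.3   62.7] [ 32.2383331  255.30352628] [124.04321155 344.43423322]
0.227 [ 581.1 -164.2  227. ] [   4.9 -142.7   52.7] [ 30.12593491 253.17941772] [126.14032295 346.39897207]
fL [549.1 -94.9 103. ]
fR [ 570.  -248.9  103. ]
res [[1.8, 0.9], [-2.4, 1.0], [-1.9, -1.0], [2.5, -1.0], [0.7, 0.1], [-0.7, -0.1]]
panel euler [7.85886651 1.49219131 0.36557441] tool yaw [ 1.72441752e+02 -9.19777981e-02 -1.79985128e+02]
(0, 0, 0) [569.3 -18.6 129.2] [ -2.7   3.1 150.6]
(-6.5, 0, 162) [567.1 -20.6 291.3] [  0.    1.6 -11.5]
(21.5, 0, 174.5) [595.2 -16.8 303.1] [-28.3   1.6 -23.4]
```

```bash
python3 -c "
from h import *
p=load('w3');s=r.sense();q=R.from_quat(s['orientation']);tp=s['tcp_pos']
im=cv2.imread('pics/w3.png',0).astype(float)
for a,b in[(150,195),(325,370)]:
    print(a,im[160:240,a:b].mean(1).round().astype(int).tolist())
for v in (219,222,226,229): print(v,im[v,108:126].astype(int).tolist(),im[v,380:400].astype(int).tolist())
E=q
for x in(-6,6): # predict with nominal grasp 6.5 ahead, rail z tcp-14.8
  for y in(-85,85):
    X=tp+q.apply(np.array([-(6.5+x),y,14.8])/1e3); print(x,y,proj(p,X).round(1))
X=tp+q.apply(np.array([-.5,0,144.8])/1e3); print('bottom front',proj(p,X).round(1))
"
```

```text
150 [92, 92, 92, 91, 91, 91, 91, 92, 100, 112, 119, 117, 106, 88, 73, 68, 67, 64, 58, 62, 76, 86, 90, 90, 89, 88, 87, 85, 85, 84, 83, 82, 81, 81, 80, 80, 78, 69, 46, 28, 33, 41, 46, 48, 48, 49, 49, 51, 59, 75, 90, 96, 97, 98, 102, 114, 129, 139, 143, 145, 145, 144, 145, 145, 144, 144, 145, 146, 147, 147, 146, 147, 159, 184, 204, 211, 212, 213, 212, 213]
325 [163, 165, 164, 164, 164, 164, 162, 160, 161, 165, 167, 164, 156, 145, 136, 131, 126, 122, 115, 111, 115, 118, 119, 117, 115, 113, 110, 108, 106, 104, 102, 100, 97, 95, 93, 91, 90, 84, 68, 51, 47, 53, 57, 58, 57, 56, 55, 54, 58, 72, 89, 97, 99, 100, 107, 132, 163, 182, 193, 197, 198, 199, 199, 199, 198, 197, 197, 198, 199, 199, 199, 198, 192, 185, 184, 186, 189, 192, 194, 198]
219 [87, 86, 91, 100, 125, 146, 157, 159, 158, 158, 159, 157, 156, 157, 158, 158, 158, 153] [198, 201, 201, 201, 201, 203, 205, 205, 205, 207, 208, 207, 201, 191, 185, 185, 184, 185, 187, 185]
222 [86, 84, 85, 95, 115, 139, 152, 156, 155, 157, 157, 157, 158, 159, 158, 160, 158, 155] [198, 199, 200, 199, 202, 207, 210, 210, 210, 210, 209, 206, 197, 185, 179, 178, 178, 178, 179, 180]
226 [82, 76, 78, 88, 112, 135, 149, 155, 156, 157, 159, 159, 159, 158, 160, 160, 161, 161] [197, 197, 198, 198, 198, 199, 204, 209, 211, 211, 209, 203, 192, 184, 182, 182, 181, 181, 181, 181]
229 [105, 133, 163, 188, 199, 193, 171, 157, 157, 157, 160, 159, 160, 159, 160, 161, 162, 159] [198, 197, 199, 200, 201, 203, 208, 210, 213, 212, 207, 197, 189, 183, 183, 182, 183, 181, 182, 182]
-6 -85 [[107.  218.7]]
-6 85 [[391.5 219.2]]
6 -85 [[109.4 237.2]]
6 85 [[389.1 237.7]]
bottom front [[250.2 172.4]]
```

Emit:
{"name": "play_rows", "arguments": {
  "rows": [
    [[20,0,0,0,0,0],[45,0,0,0,0,0],[57,-30,0,0,0,0.2],[57,-70,0,0,0,0.2],[57,-110,5,0,0,0.2]]
  ]
}}

```text
t: 6.55
tcp_pos: [0.5254, -0.1403, 0.2766]
orientation: [-0.064, 0.998, 0.001, 0.002]
force: [1.2, -0.5, -3.1]
gripper_width: 0.0089
grip_force: 59.8
```

Emit:
{"name": "play_rows", "arguments": {
  "rows": [
    [[0,-30,8,0,0,0],[0,-40,20,0,0,0],[0,-41,25,0,0,0],[0,-41,25,0,0,0],[0,-41,25,0,0,0]]
  ]
}}

```text
t: 7.05
tcp_pos: [0.5312, -0.1782, 0.2504]
orientation: [-0.065, 0.998, 0.001, 0.0]
force: [-0.8, -1.3, -2.4]
gripper_width: 0.0085
grip_force: 59.7
```

```bash
python3 -c "
from h import *
goto(542,-179.5,245,7.6)"
```

```text
row [-10.5  -2.7   5.4] [ 0.08  0.01 -0.17] t 7.05 tcp [ 531.2 -178.2  250.4] F [-0.8 -1.3 -2.4] w 8.5
```

Emit:
{"name": "play_rows", "arguments": {
  "rows": [
    [[-5,-1,2,0,0,-0.1],[-10,-2.5,5,0,0,-0.2],[-10.5,-2.5,5,0,0,-0.2],[-10.5,-2.5,5,0,0,-0.2]]
  ]
}}

```text
t: 7.45
tcp_pos: [0.5419, -0.1814, 0.2451]
orientation: [-0.065, 0.998, -0.0, -0.0]
force: [-0.0, -0.8, -3.4]
gripper_width: 0.0093
grip_force: 59.8
```

```bash
python3 -c "
from h import *
goto(542,-179.5,245,7.6)
im,p=snap('side','s2');im2,p2=snap('top','t2')
im=im[:,:,::-1];im2=im2[:,:,::-1]
a=cv2.resize(im[150:230,240:310],None,fx=6,fy=6,interpolation=cv2.INTER_CUBIC)
b=cv2.resize(im2[160:240,280:340],None,fx=6,fy=6,interpolation=cv2.INTER_CUBIC)
cv2.imwrite('pics/c2.png',np.hstack([a,b]))
"
```

```text
row [-0.4  1.9  0.1] [-0.   -0.03 -0.12] t 7.45 tcp [ 541.9 -181.4  245.1] F [-0.  -0.8 -3.4] w 9.3
```

View pics/c2.png

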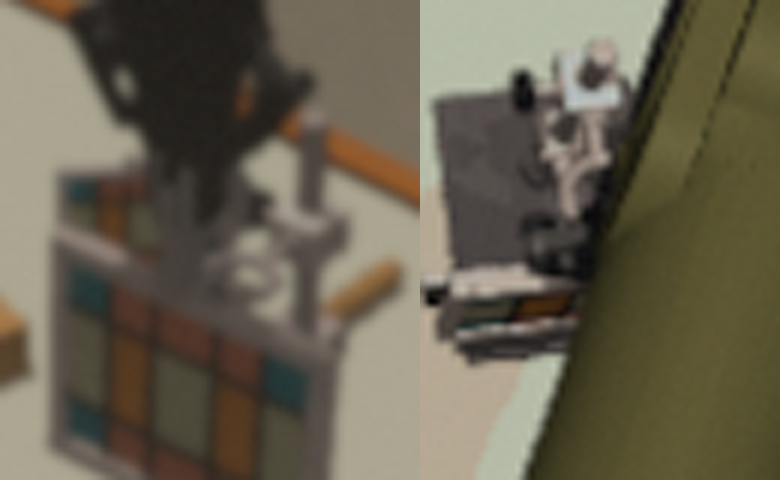

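Emit:
{"name": "play_rows", "arguments": {
  "rows": [
    [[0,1,8,0,0,0],[0,1.9,16,0,0,0],[0,1.9,22,0,0,0],[0,1.9,25,0,0,0],[0,1.9,25,0,0,0]]
  ]
}}

```text
t: 8.05
tcp_pos: [0.541, -0.1797, 0.2195]
orientation: [-0.065, 0.998, 0.0, -0.001]
force: [-0.5, 0.1, -3.5]
gripper_width: 0.0088
grip_force: 59.7
```

Emit:
{"name": "play_rows", "arguments": {
  "rows": [
    [[0,0,1,0,0,0],[0,0,2,0,0,0],[0,0,3,0,0,0],[0,0,3,0,0,0]]
  ]
}}

```text
t: 8.45
tcp_pos: [0.5415, -0.1797, 0.2173]
orientation: [-0.065, 0.998, 0.0, 0.0]
force: [0.5, 0.6, -3.4]
gripper_width: 0.0089
grip_force: 59.7
```

Emit:
{"name": "play_rows", "arguments": {
  "rows": [
    [[0,0,1,0,0,0],[0,0,2,0,0,0],[0,0,3,0,0,0],[0,0,3,0,0,0]]
  ]
}}

```text
t: 8.85
tcp_pos: [0.5413, -0.1797, 0.2141]
orientation: [-0.065, 0.998, 0.0, -0.0]
force: [0.4, 0.2, -2.8]
gripper_width: 0.0092
grip_force: 59.7
```

Emit:
{"name": "play_rows", "arguments": {
  "rows": [
    [[0,0,1,0,0,0],[0,0,2,0,0,0],[0,0,2,0,0,0]]
  ]
}}

```text
t: 9.15
tcp_pos: [0.5415, -0.1798, 0.2123]
orientation: [-0.065, 0.998, 0.0, 0.0]
force: [-0.1, 0.5, -2.1]
gripper_width: 0.0089
grip_force: 59.8
```

Emit:
{"name": "play_rows", "arguments": {
  "rows": [
    [[0,0,1,0,0,0],[0,0,2,0,0,0],[0,0,2,0,0,0]]
  ]
}}

```text
t: 9.45
tcp_pos: [0.5415, -0.1799, 0.2104]
orientation: [-0.065, 0.998, -0.0, 0.0]
force: [0.7, 0.2, -1.3]
gripper_width: 0.0086
grip_force: 60.0
```

Emit:
{"name": "play_rows", "arguments": {
  "rows": [
    [[0,0,1,0,0,0],[0,0,2,0,0,0],[0,0,2,0,0,0]]
  ]
}}

```text
t: 9.75
tcp_pos: [0.5416, -0.1798, 0.2085]
orientation: [-0.065, 0.998, -0.0, 0.0]
force: [-0.4, 0.7, 0.8]
gripper_width: 0.009
grip_force: 60.2
```

Emit:
{"name": "play_rows", "arguments": {
  "rows": [
    [[1,0,0,0,0,0],[2,0,0,0,0,0],[3,0,0,0,0,0],[3,0,0,0,0,0]]
  ]
}}

```text
t: 10.15
tcp_pos: [0.5381, -0.1802, 0.2082]
orientation: [-0.065, 0.998, 0.0, -0.0]
force: [-0.3, 0.4, -0.7]
gripper_width: 0.0086
grip_force: 60.2
```

Emit:
{"name": "play_rows", "arguments": {
  "rows": [
    [[1,0,0,0,0,0],[1.5,0,0,0,0,0],[1.5,0,0,0,0,0]]
  ]
}}

```text
t: 10.45
tcp_pos: [0.5372, -0.1802, 0.2083]
orientation: [-0.065, 0.998, 0.0, 0.0]
force: [0.8, -0.3, -2.3]
gripper_width: 0.0087
grip_force: 60.1
```

Emit:
{"name": "play_rows", "arguments": {
  "rows": [
    [[0.5,0,0,0,0,0],[1,0,0,0,0,0],[1,0,0,0,0,0]]
  ]
}}

```text
t: 10.75
tcp_pos: [0.5367, -0.18, 0.2085]
orientation: [-0.065, 0.998, 0.0, 0.001]
force: [2.9, 0.8, -1.2]
gripper_width: 0.0085
grip_force: 60.0
```

Emit:
{"name": "play_rows", "arguments": {
  "rows": [
    [[-2,0,0,0,0,0],[-5,0,0,0,0,0],[-6.5,0,0,0,0,0],[-6.5,0,0,0,0,0]]
  ]
}}

```text
t: 11.15
tcp_pos: [0.5419, -0.1803, 0.2082]
orientation: [-0.065, 0.998, -0.0, -0.001]
force: [-1.5, -1.6, 0.7]
gripper_width: 0.009
grip_force: 60.4
```

Emit:
{"name": "play_rows", "arguments": {
  "rows": [
    [[0,0,1,0,0,0],[0,0,2,0,0,0],[0,0,3,0,0,0],[0,0,4,0,0,0]]
  ]
}}

```text
t: 11.55
tcp_pos: [0.5427, -0.1801, 0.2048]
orientation: [-0.065, 0.998, -0.0, 0.001]
force: [-2.5, -1.2, 4.2]
gripper_width: 0.0086
grip_force: 60.7
```

Emit:
{"name": "play_rows", "arguments": {
  "rows": [
    [[0,0,1,0,0,0],[0,0,2,0,0,0],[0,0,3,0,0,0]]
  ]
}}

```text
t: 11.85
tcp_pos: [0.5419, -0.1798, 0.2011]
orientation: [-0.065, 0.998, 0.0, -0.0]
force: [-4.8, -1.8, 3.8]
gripper_width: 0.0086
grip_force: 60.7
```

Emit:
{"name": "play_rows", "arguments": {
  "rows": [
    [[0,0,1,0,0,0],[0,0,2,0,0,0],[0,0,2,0,0,0]]
  ]
}}

```text
t: 12.15
tcp_pos: [0.5413, -0.1796, 0.1984]
orientation: [-0.065, 0.998, 0.0, -0.001]
force: [-4.7, -1.9, 2.8]
gripper_width: 0.0087
grip_force: 60.7
```

Emit:
{"name": "play_rows", "arguments": {
  "rows": [
    [[0,0,1,0,0,0],[0,0,2,0,0,0],[0,0,2,0,0,0]]
  ]
}}

```text
t: 12.45
tcp_pos: [0.541, -0.1795, 0.1961]
orientation: [-0.065, 0.998, 0.0, -0.002]
force: [-6.0, -2.1, 0.9]
gripper_width: 0.0087
grip_force: 60.6
```

Emit:
{"name": "play_rows", "arguments": {
  "rows": [
    [[0,0,1,0,0,0],[0,0,2,0,0,0],[0,0,2,0,0,0]]
  ]
}}

```text
t: 12.75
tcp_pos: [0.5411, -0.1793, 0.1941]
orientation: [-0.065, 0.998, 0.0, -0.002]
force: [-4.9, -0.4, 1.9]
gripper_width: 0.0085
grip_force: 60.6
```

Emit:
{"name": "play_rows", "arguments": {
  "rows": [
    [[0,0,1,0,0,0],[0,0,1,0,0,0]]
  ]
}}

```text
t: 12.95
tcp_pos: [0.5408, -0.1792, 0.1929]
orientation: [-0.065, 0.998, 0.001, -0.002]
force: [-5.8, -0.7, 0.5]
gripper_width: 0.009
grip_force: 60.5
```

Emit:
{"name": "play_rows", "arguments": {
  "rows": [
    [[-0.5,0,1,0,0,0],[-1,0,2,0,0,0],[-1,0,2,0,0,0]]
  ]
}}

```text
t: 13.25
tcp_pos: [0.5405, -0.179, 0.1898]
orientation: [-0.065, 0.998, 0.001, -0.004]
force: [-6.8, -1.2, -1.9]
gripper_width: 0.0088
grip_force: 60.0
```

Emit:
{"name": "play_rows", "arguments": {
  "rows": [
    [[0,0,1,0,0,0],[0,0,1.5,0,0,0],[0,0,1.5,0,0,0]]
  ]
}}

```text
t: 13.55
tcp_pos: [0.5439, -0.1782, 0.1895]
orientation: [-0.066, 0.998, 0.001, 0.0]
force: [-0.0, 0.6, -2.6]
gripper_width: 0.0089
grip_force: 59.8
```

Emit:
{"name": "play_rows", "arguments": {
  "rows": [
    [[0.5,0,1,0,0,0],[1,0,2,0,0,0],[1,0,2,0,0,0]]
  ]
}}

```text
t: 13.85
tcp_pos: [0.5426, -0.1794, 0.1886]
orientation: [-0.065, 0.998, 0.0, 0.0]
force: [-0.2, -0.4, -3.4]
gripper_width: 0.0087
grip_force: 59.8
```

Emit:
{"name": "play_rows", "arguments": {
  "rows": [
    [[0,0,0.5,0,0,0],[0,0,1,0,0,0],[0,0,1,0,0,0]]
  ]
}}

```text
t: 14.15
tcp_pos: [0.5424, -0.1796, 0.1878]
orientation: [-0.065, 0.998, 0.0, 0.0]
force: [0.3, 0.0, -2.8]
gripper_width: 0.0087
grip_force: 59.8
```

Emit:
{"name": "play_rows", "arguments": {
  "rows": [
    [[0,0,0.5,0,0,0],[0,0,1,0,0,0],[0,0,1,0,0,0]]
  ]
}}

```text
t: 14.45
tcp_pos: [0.5426, -0.1797, 0.1873]
orientation: [-0.065, 0.998, 0.0, 0.0]
force: [-1.5, 0.4, -0.8]
gripper_width: 0.0086
grip_force: 60.2
```

Emit:
{"name": "play_rows", "arguments": {
  "rows": [
    [[0,0,0.5,0,0,0],[0,0,1,0,0,0],[0,0,1,0,0,0]]
  ]
}}

```text
t: 14.75
tcp_pos: [0.5426, -0.1797, 0.187]
orientation: [-0.065, 0.998, 0.0, 0.001]
force: [-4.2, 1.4, 6.1]
gripper_width: 0.0089
grip_force: 61.0
```

Emit:
{"name": "play_rows", "arguments": {
  "rows": [
    [[0.5,0,-0.5,0,0,0],[0.7,0,-0.9,0,0,0],[0.7,0,-0.9,0,0,0]]
  ]
}}

```text
t: 15.05
tcp_pos: [0.542, -0.1799, 0.1869]
orientation: [-0.065, 0.998, -0.0, 0.0]
force: [-0.8, -0.3, 2.2]
gripper_width: 0.0087
grip_force: 60.6
```

Emit:
{"name": "play_rows", "arguments": {
  "rows": [
    [[0,0,0,0,0,0],[0,0,0,0,0,0],[0,0,0,0,0,0],[0,0,0,0,0,0],[0,0,0,0,0,0]]
  ],
  "fingers": 150
}}

```text
t: 15.55
tcp_pos: [0.5417, -0.1797, 0.1866]
orientation: [-0.065, 0.998, 0.0, -0.0]
force: [0.2, 0.2, -0.6]
gripper_width: 0.0349
grip_force: 0.0
```

Emit:
{"name": "play_rows", "arguments": {
  "rows": [
    [[0,0,-5,0,0,0],[0,0,-20,0,0,0],[0,0,-45,0,0,0],[0,0,-80,0,0,0],[0,0,-120,0,0,0]]
  ]
}}

```text
t: 16.05
tcp_pos: [0.5413, -0.1796, 0.3086]
orientation: [-0.065, 0.998, 0.0, -0.0]
force: [0.2, 0.1, 0.4]
gripper_width: 0.0348
grip_force: 0.0
```

Emit:
{"name": "play_rows", "arguments": {
  "rows": [
    [[0,30,-10,0,0,0],[0,70,-20,0,0,0],[0,115,-20,0,0,0],[0,160,-20,0,0,0],[0,190,-20,0,0,0]]
  ]
}}

```text
t: 16.55
tcp_pos: [0.5167, 0.0124, 0.3284]
orientation: [-0.067, 0.998, 0.001, 0.001]
force: [-0.4, 0.9, 0.3]
gripper_width: 0.0355
grip_force: 0.0
```

```bash
python3 -c "
from h import *
goto(542,0,300,7.6)
im,p=snap('side','s3');im2,p2=snap('wrist','w4')
im=im[:,:,::-1];im2=im2[:,:,::-1]
a=cv2.resize(im[160:240,240:310],None,fx=5,fy=5,interpolation=cv2.INTER_CUBIC)
b=cv2.resize(im2,(400,300)); b=np.vstack([b,np.zeros((100,400,3),np.uint8)])
cv2.imwrite('pics/c3.png',np.hstack([a,b]))
"
```

```text
row [-23.3 -15.7  28.5] [0.08 0.13 0.06] t 16.55 tcp [516.7  12.4 328.4] F [-0.4  0.9  0.3] w 35.5
```

View pics/c3.png

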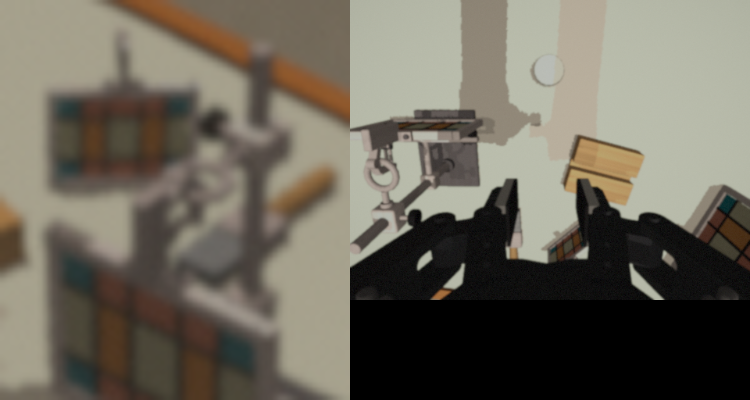

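The pictures show the panel hanging: the hook's crown is over the front wire of the ring (side crop about 190,185), the nose is inside the hole, and the frame is upright in front of the feet. I'll let it settle, then hand it in.

Emit:
{"name": "play_rows", "arguments": {
  "rows": [
    [[0,0,0,0,0,0],[0,0,0,0,0,0],[0,0,0,0,0,0],[0,0,0,0,0,0],[0,0,0,0,0,0]]
  ]
}}

```text
t: 17.15
tcp_pos: [0.5171, 0.0079, 0.3267]
orientation: [-0.064, 0.998, -0.0, -0.0]
force: [-0.4, -0.9, -0.4]
gripper_width: 0.0349
grip_force: 0.0
```

Emit:
{"name": "play_rows", "arguments": {
  "rows": [
    [[0,0,0,0,0,0],[0,0,0,0,0,0],[0,0,0,0,0,0],[0,0,0,0,0,0],[0,0,0,0,0,0]]
  ]
}}

```text
t: 17.65
tcp_pos: [0.5171, 0.0087, 0.3267]
orientation: [-0.065, 0.998, 0.0, 0.0]
force: [0.4, -0.1, -0.2]
gripper_width: 0.0354
grip_force: 0.0
```

Emit:
{"name": "play_rows", "arguments": {
  "rows": [
    [[0,0,0,0,0,0],[0,0,0,0,0,0],[0,0,0,0,0,0],[0,0,0,0,0,0],[0,0,0,0,0,0]]
  ]
}}

```text
t: 18.15
tcp_pos: [0.5171, 0.0087, 0.3267]
orientation: [-0.065, 0.998, 0.0, 0.0]
force: [-0.1, 0.1, -0.4]
gripper_width: 0.0352
grip_force: 0.0
```

```bash
python3 -c "
from h import *
a=r.capture('side').astype(int)
r.sense()
b=r.capture('side').astype(int)
print('motion',abs(a-b)[160:240,240:310].mean())
print(r.finish_job())"
```

```text
motion 0.5982142857142857
the job is handed in; nothing more can be done
None
```

The panel hangs from the ring by its snap hook and the job is handed in, at about 18 s of the 64 s allowed. The forces felt like the gate opening and flicking shut, but I had no direct view of it, and the hand-in gave no verdict.

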